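# Enable the plate imager with its key

## Task

Enable the plate imager: take the key with the wide rectangular head out of the key stand, put it all the way down into the key switch on the control box, and turn it clockwise as far as it goes, to on. Leave the key standing in the switch and let go of it.

Things in the scene. Friction and masses are not known exactly. Their poses are not given: they have to be found in the camera images.
- key (a point): Centre of the head of the right key, upright in the wooden stand beside a disc-headed and a knob-headed key. Black head 50 wide (x) x 12 thick (y) x 48 high mm, a window near its top; grip across the 12. Flange 52 x 28 x 5, underside 29 below this point, resting on the 45 mm high stand; steel blade 30 x 8 below it, rounded end 53 below this point, loose in a pocket. z up, x along head and blade. 70 g.
- slot (a point): Centre of the slot's mouth in the key switch, a 64 mm steel disc in a dark collar on the grey control box, face 101 mm above the table. Slot 35 (x) x 13 (y) mm, 26 deep, 3 mm chamfer round its mouth; z up; turns with the switch. The key goes in either way round, blade along x; fully home its flange rests on the disc and its head's centre is 29 mm above this point.
- switch (a joint): Key switch angle, rad: 0 to 0.12 at the start is off; grows clockwise seen from above to a stop at 1.05 (60 degrees), on. Stiff (0.06 N m), stays where it is left. The blade has about 10 degrees of play in the slot, so the key must turn some 65 to 75 degrees to reach the stop.
Things that resemble listed ones, but are neither listed nor needed, are in the scene too. Leave any pink look-alike of the part that bears key alone.

How it is judged:
On the way, in this order (a step that is already met when the one before it is completed fails the run):
1. the key is fully down in the switch's slot (z of key in the frame of slot below 0.035 m and horizontal distance between key and slot below 0.012 m and angle between key's own z axis and vertical below 0.25 rad), for 0.1 s.
2. the switch is turned to on (value of joint switch above 0.7 rad), for 0.1 s.
At the end, for the whole second after the job is handed in: The switch is at on (0.7 rad or more of its 1.05), the key is home in its slot (head centre at most 35 mm above the slot's mouth and within 12 mm of it sideways), upright within 0.25 rad, the switch at rest and the key released (all of step 1 and velocity of joint switch below 0.1 rad/s and value of joint switch above 0.7 rad); the robot touches nothing.
It also fails if it takes over 48 s, if anything falls off the work surface, if the arm or the gripper's body presses on something with over 40 N, if the wrist force passes 120 N, or if a joint passes its speed limit or range.

## Robot

A 7-joint arm with a two-finger parallel gripper is mounted at the origin on the work surface. World frame = base frame: x ahead of the robot, y to its left, z up, the work surface at z = 0. Lengths are in m, angles in rad, forces in N, time in s.
With the tool pointing down it reaches from about 0.4 to 0.85 m from the base axis. Payload 10.4 kg.
Tool frame: the origin (TCP) lies between the finger pads; the fingertips stand 17 mm ahead of it and the grasp point (between the pads) lies 2 mm behind it; x points along the fingers, y is the direction in which the jaws open and shut, and the axes are right-handed (so a half turn about x gives the same grasp; the last joint's range is limited). The gripper opens to 87 mm and grips with 3 to 60 N. Pads are 19 mm wide; open, the fingers measure 117 mm over their backs; the gripper's body (75 mm by 190 mm) begins 51 mm behind the grasp point.
Start: joints at [1.192, 0.332, -0.065, 1.46, 0.022, 1.35, -0.088], TCP at [0.218, -0.586, 0.24] pointing down, gripper open.
Joint ranges: [-2.6, 2.6], [-0.5, 2.12], [-1.47, 1.34], [0.16, 2.42], [-1.27, 4.41], [0.06, 2.06], [-2.6, 2.6]. Speed limits (rad/s): [2.22, 2.22, 2.79, 2.79, 3.14, 3.14, 3.14].

## Interface

Orientations are given as a unit quaternion [x, y, z, w].
In Python, from bench import r, optics, close_job gives the robot as it stands.
- The arm moves only by the shell command python3 -m inch 'ROWS' [OPENING] [FORCE]. ROWS is JSON, a list of rows, each an object with "translation": the shift along the tool's x, y, z in cm, a list of three; "spin": the turn about the tool's x in degrees. In form: [{"translation": [tx, ty, tz], "spin": spin}, ...]. A call has 1 to 20 rows; each row shifts and turns the pose as measured when the row begins, along the tool's axes as they then stand; what a row does not reach is not made up. A row lasts 1/8 s, in which the tool goes at most 62.5 mm and 10.7 degrees, less where a joint would pass 70% of its speed; a pose out of reach is approached as far as the arm can. A call is refused whole if a number of a shift passes 6.25 or a number of a turn 10.7, either way. A call with a gripper value outside its range is refused whole. OPENING is the closure, from 0 (fully open) to 1 (shut), set as the call begins (- or left out, the last holds). The fingers move at their own pace and stop on an object; FORCE is the grip in N (left out, the last holds). Time passes only in rows, so rows that do not move let the fingers close. It gives the time, the measured TCP pose, the force and the opening at its end, in the units of the state.
- r.read_state(): the state, without advancing time (a new reading comes with each control period).
- optics.camera(name): name is "scene" or "top" or "wrist"; returns the picture (400x640x3 uint8, red, green, blue); there is no depth.
- optics.camera_model(name): a dict with "camera_matrix" (3x3 intrinsics, pixels), "world_from_camera" (4x4, takes a point from camera to world coordinates); the wrist camera has in their place "tool_from_camera" (4x4, takes a point from camera to tool coordinates, whose origin is the TCP and whose axes are the tool frame's). Camera axes: x right, y down, z forward; pixel columns grow to the right and rows downward; lengths in m; the calibration is good to about 2 mm. A picture is of the moment at which its call begins: read the wrist's pose just before it. camera_model takes no time and is no camera call.
- close_job(): hands the job in, once; it reports no verdict.
The state is a dict: "time": time; "joint_positions": joint angles; "joint_vel": joint speeds; "joint_torque": joint torques, N m; "ee_pos": TCP position; "eef_rot": TCP orientation; "ft_force": force on the tool from outside, world axes, zero at the start; "torque": the same for the moment, N m; "width": finger opening in m.
Only numpy, scipy, OpenCV 4.12 (cv2) and the standard library are available. Lean on these libraries where they do the work, as an engineer would, in place of code of your own. Each camera call takes 0.05 s, during which the arm holds its last target.

## Working session

There is one attempt and no reset: what is moved stays moved. The work goes in short steps, Python scripts to look and compute and a shell command to move; the robot and the scene stay as the last step left them, time stands still between calls to the robot, and variables do not carry over. Pictures are saved under pics/ and viewed, and the job is handed in when it is done.

```bash
ls; mkdir -p pics; python3 - <<'E'
from bench import r, optics
import cv2,numpy as np
s=r.read_state();print(s)
for n in("scene","top","wrist"):
    cv2.imwrite(f"pics/{n}0.png",optics.camera(n)[:,:,::-1]); print(n,optics.camera_model(n))
E
```

```text
pics
{'time': 0.0, 'joint_positions': array([ 1.19242422,  0.33288613, -0.06471068,  1.46093317,  0.02158874,
        1.34992686, -0.08852332]), 'joint_vel': array([ 0.00045359, -0.00079583, -0.00040721, -0.00062618, -0.00102906,
        0.0007984 ,  0.00024244]), 'joint_torque': array([-1.58415100e-03, -6.23262262e+01,  2.32576701e-02, -3.89891803e+01,
       -6.13655616e-02,  3.97428323e-02,  1.79822109e-04]), 'ee_pos': array([ 0.21757158, -0.58551233,  0.23874895]), 'eef_rot': array([-0.69583816, -0.12562764,  0.69605803, -0.12462008]), 'ft_force': array([ 0.47211357, -0.88408208,  0.04895824]), 'torque': array([0.01293489, 0.02942297, 0.01178771]), 'width': 0.08703959929390398}
scene {'camera_matrix': array([[399.84752028,   0.        , 322.3707572 ],
       [  0.        , 399.84752028, 196.95781728],
       [  0.        ,   0.        ,   1.        ]]), 'world_from_camera': array([[-0.84448241,  0.33342915, -0.41913537,  0.95770237],
       [ 0.53549121,  0.54015544, -0.64921588,  0.58820573],
       [ 0.00993075, -0.7726947 , -0.63470015,  0.72387874],
       [ 0.        ,  0.  
[... 321 characters left out ...]
0676663,  0.01391362, -0.02496352],
       [-0.01354095, -0.05231014, -0.99853908,  1.20192306],
       [ 0.        ,  0.        ,  0.        ,  1.        ]])}
wrist {'camera_matrix': array([[312.52799256,   0.        , 321.21007909],
       [  0.        , 312.52799256, 197.91388662],
       [  0.        ,   0.        ,   1.        ]]), 'tool_from_camera': array([[-4.95737558e-04, -2.47924196e-01,  9.68779308e-01,
        -1.45364624e-01],
       [ 9.99999674e-01, -7.40004190e-04,  3.22336005e-04,
         2.12195416e-04],
       [ 6.36985852e-04,  9.68779152e-01,  2.47924482e-01,
        -6.78172323e-02],
       [ 0.00000000e+00,  0.00000000e+00,  0.00000000e+00,
         1.00000000e+00]])}
```

View pics/top0.png

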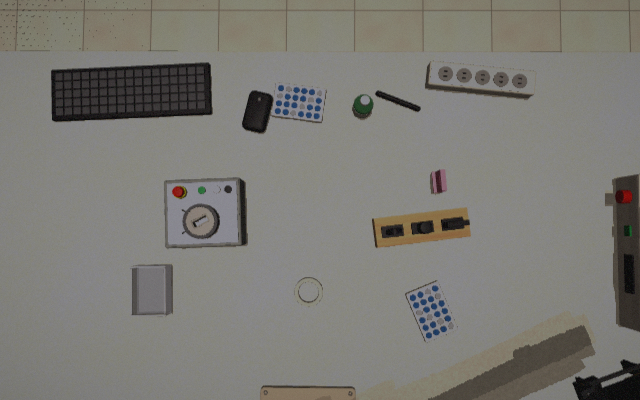

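View pics/scene0.png

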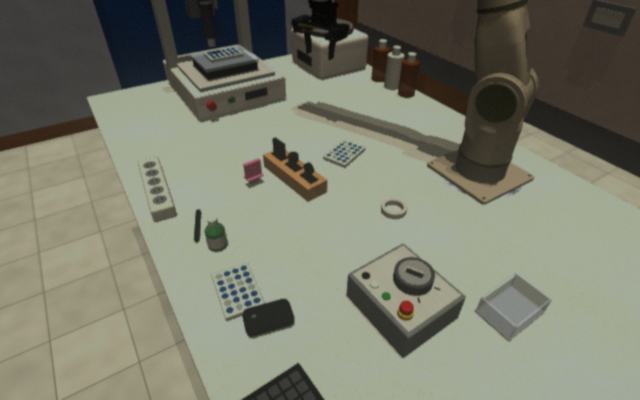

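View pics/wrist0.png

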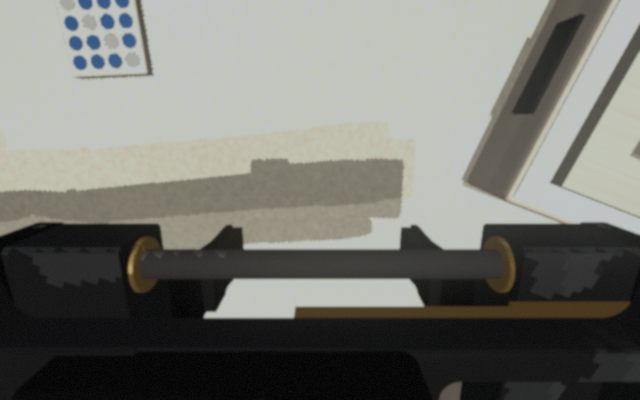

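Key candidates:
- The three keys in the wooden stand are at top (392,231), (423,227) and (455,223), or scene (309,170), (293,160) and (279,149).
- The pink look-alike is at top (438,181), scene (253,171). I will leave it alone.

The tall, wide head at scene (279,149) / top (455,223) looks like the right one. I'll check it in close crops.

```bash
python3 - <<'E'
import cv2,numpy as np
a=cv2.imread("pics/top0.png");b=cv2.imread("pics/scene0.png")
c=cv2.resize(a[195:255,365:480],(575,300),interpolation=cv2.INTER_CUBIC)
d=cv2.resize(b[130:205,240:355],(460,300),interpolation=cv2.INTER_CUBIC)
e=cv2.resize(a[175:255,155:255],(340,272),interpolation=cv2.INTER_CUBIC)
f=cv2.resize(b[240:330,345:465],(363,272),interpolation=cv2.INTER_CUBIC)
o=np.zeros((600,800,3),np.uint8)
o[:300,:460]=d;o[:272,460:800]=e;o[300:,:575]=c
o=cv2.convertScaleAbs(o,alpha=1.6,beta=10)
cv2.imwrite("pics/crop0.png",o)
E
```

```text
(no output)
```

View pics/crop0.png

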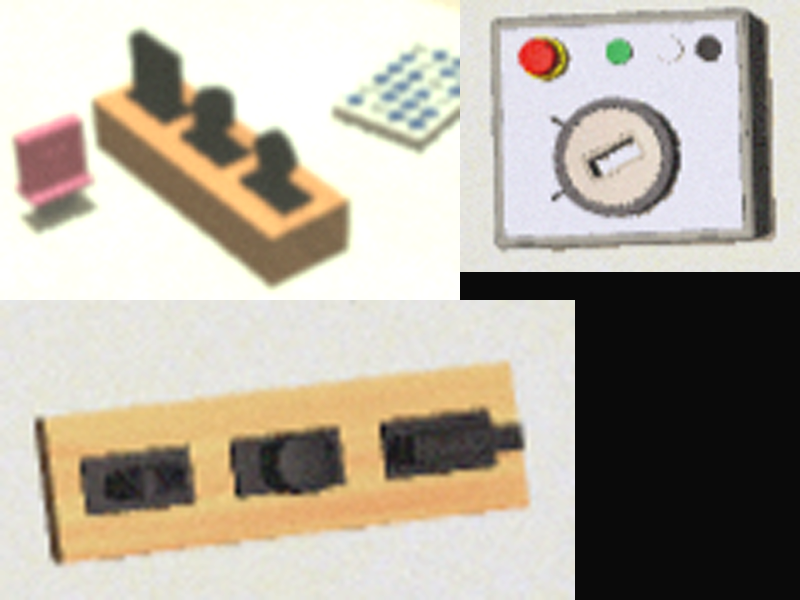

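The crop settles it: the wide rectangular head is at scene (279,149), top (455,223). The middle key is the disc or knob, and so is the near one. The slot is at about top (200,221), and its two marks on the left put off at the lower left and on at the upper left. Next I'll measure both.

```bash
cat > h.py <<'E'
import numpy as np,cv2
from scipy.spatial.transform import Rotation as R
def cam(optics,n,s=None):
    m=optics.camera_model(n);K=m["camera_matrix"]
    if n=="wrist":
        T=np.eye(4);T[:3,:3]=R.from_quat(s["eef_rot"]).as_matrix();T[:3,3]=s["ee_pos"];T=T@m["tool_from_camera"]
    else:T=m["world_from_camera"]
    return K,T
def cast(KT,uv,z):
    K,T=KT;uv=np.atleast_2d(np.asarray(uv,float))
    d=np.c_[uv,np.ones(len(uv))]@np.linalg.inv(K).T@T[:3,:3].T
    o=T[:3,3];return o+d*((z-o[2])/d[:,2])[:,None]
def proj(KT,P):
    K,T=KT;P=np.atleast_2d(P);c=(P-T[:3,3])@T[:3,:3]
    q=c@K.T;return q[:,:2]/q[:,2:]
def yaw_long(P):  # long axis of minAreaRect of points
    (c,(w,h),a)=cv2.minAreaRect((P[:,:2]*1000).astype(np.float32))
    a=np.deg2rad(a if w>=h else a+90); a=(a+np.pi/2)%np.pi-np.pi/2
    return np.array(c)/1000,(w,h),np.rad2deg(a)
E
python3 - <<'E'
from h import *
from bench import optics
KT=cam(optics,"top")
a=cv2.imread("pics/top0.png");hsv=cv2.cvtColor(a,cv2.COLOR_BGR2HSV);g=cv2.cvtColor(a,cv2.COLOR_BGR2GRAY)
m=np.zeros_like(g);m[200:250,365:480]=((g<60)&True)[200:250,365:480].astype(np.uint8)
cs,_=cv2.findContours(m,0,1)
for c in cs:
    if cv2.contourArea(c)>40: print("dark",cv2.boundingRect(c),*yaw_long(cast(KT,c[:,0],.05)))
w=np.zeros_like(g);w[200:250,365:480]=((hsv[...,1]>80)&(g>60))[200:250,365:480]
cs,_=cv2.findContours(w,0,1);c=max(cs,key=cv2.contourArea);print("stand",*yaw_long(cast(KT,c[:,0],.045)))
# disc
b=(hsv[...,0]<25)&(hsv[...,1]>15)&(g>100);d=np.zeros_like(g);d[198:245,175:230]=b[198:245,175:230]
cs,_=cv2.findContours(d,0,1);c=max(cs,key=cv2.contourArea)
print("disc",cv2.fitEllipse(c)); P=cast(KT,c[:,0],.101);print(cv2.minEnclosingCircle((P[:,:2]*1000).astype(np.float32)))
cr=[[380,423],[490,410],[497,468],[387,480]]
uv=[[365+x/5,195+(y-300)/5] for x,y in cr];print("flange",cast(KT,uv,.05).mean(0),*yaw_long(cast(KT,uv,.05)))
sl=[[155+(x-460)/3.4,175+y/3.4] for x,y in [[592,168],[638,145]]];print("slot",cast(KT,sl,.101))
e=cv2.resize(a[195:250,170:235],(780,600*660//660),interpolation=cv2.INTER_CUBIC)
cv2.imwrite("pics/slot1.png",cv2.convertScaleAbs(e,alpha=1.4))
E
```

```text
dark (381, 225, 23, 13) [ 0.49631067 -0.19862959] (26.68003273010254, 51.71371841430664) -83.85173749923706
dark (411, 221, 23, 14) [ 0.50489276 -0.26983157] (28.52789306640625, 51.759986877441406) -82.44986867904665
dark (441, 217, 29, 14) [ 0.51586578 -0.34812122] (26.75738525390625, 66.11642456054688) -82.44961261749269
stand [ 0.50612769 -0.2699552 ] (70.08939361572266, 224.86441040039062) -82.57672500610352
disc ((199.61280822753906, 220.72540283203125), (27.163969039916992, 27.451175689697266), 19.241470336914062)
((516.5706787109375, 248.2563018798828), 32.75310516357422)
flange [ 0.51379393 -0.34276805  0.05      ] [ 0.51391229 -0.34278592] (27.692331314086914, 52.601810455322266) -83.33771085739134
slot [[0.50817243 0.26139925 0.101     ]
 [0.52386901 0.23063939 0.101     ]]
```

View pics/slot1.png

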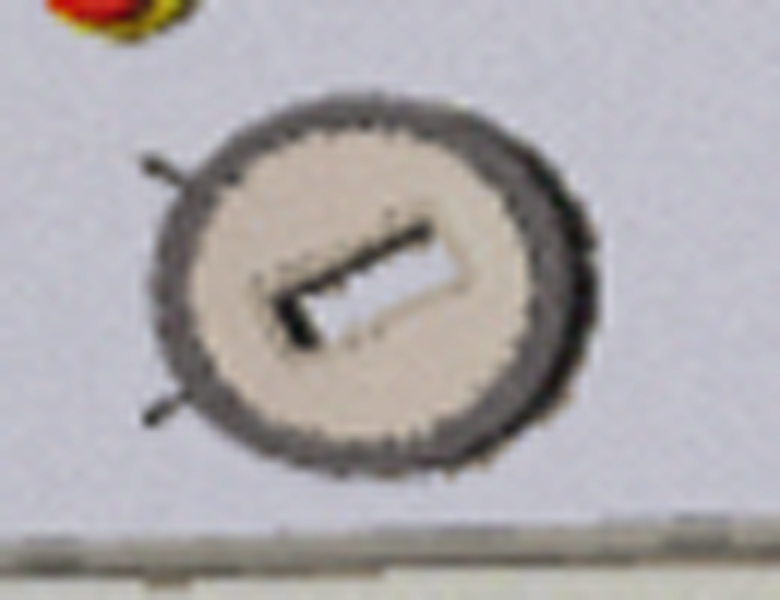

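```bash
cat >> h.py <<'E'
def plan(s,p,jaw):
    M=R.from_quat(s["eef_rot"]).as_matrix();d=np.array(p)-s["ee_pos"]
    j=np.rad2deg(np.arctan2(M[1,1],M[0,1]))
    print("t %.2f"%s["time"],"pos",s["ee_pos"].round(4),"jaw yaw %.1f"%j,"tool x",M[:,0].round(3),"width %.4f"%s["width"],"F",s["ft_force"].round(1),"q",s["joint_positions"].round(2))
    print(" world d cm",(d*100).round(2)," tool shift cm",(d@M*100).round(2)," spin %.1f (mod180 alt %.1f)"%(-(((jaw-j)+180)%360-180),-(((jaw-j))%360-180)))
    ax=np.deg2rad(jaw);Mz=np.c_[[0,0,-1],[np.cos(ax),np.sin(ax),0],np.cross([0,0,-1],[np.cos(ax),np.sin(ax),0])]
    print(" shift after spin cm",(d@Mz*100).round(2))
E
python3 - <<'E'
from h import *
from bench import r
plan(r.read_state(),[.514,-.343,.24],187)
E
```

```text
t 0.15 pos [ 0.2176 -0.5856  0.2389] jaw yaw -69.6 tool x [-0.     0.001 -1.   ] width 0.0871 F [ 0.7 -0.4 -0.7] q [ 1.19  0.33 -0.06  1.46  0.02  1.35 -0.09]
 world d cm [29.64 24.26  0.11]  tool shift cm [ -0.09 -12.42 -36.23]  spin 103.4 (mod180 alt -76.6)
 shift after spin cm [ -0.11 -32.37  20.47]
```

```bash
python3 -m inch '[{"translation":[0,-0.6,-3.8],"spin":0},{"translation":[0,-0.6,-3.8],"spin":0},{"translation":[0,-0.6,-3.8],"spin":0},{"translation":[0,-0.6,-3.8],"spin":0},{"translation":[0,-0.6,-3.8],"spin":0},{"translation":[0,-0.6,-3.8],"spin":0},{"translation":[0,-0.6,-3.8],"spin":0},{"translation":[0,-0.6,-3.8],"spin":0},{"translation":[0,-0.6,-3.8],"spin":0},{"translation":[0,0,0],"spin":-10.7},{"translation":[0,0,0],"spin":-10.7},{"translation":[0,0,0],"spin":-10.7},{"translation":[0,0,0],"spin":-10.7},{"translation":[0,0,0],"spin":-10.7},{"translation":[0,0,0],"spin":-10.7},{"translation":[0,0,0],"spin":-10.7},{"translation":[0,0,0],"spin":-1.7},{"translation":[0,0,0],"spin":0}]' 0
python3 - <<'E'
from h import *
from bench import r,optics
s=r.read_state();cv2.imwrite("pics/w1.png",optics.camera("wrist")[:,:,::-1])
plan(s,[.522,-.412,.24],7)
E
```

```text
time: 2.4
ee_pos: [0.5268, -0.4086, 0.231]
eef_rot: [0.469, 0.534, -0.468, 0.525]
ft_force: [0.4, 0.7, -0.2]
width: 0.0867
t 2.40 pos [ 0.5268 -0.4086  0.231 ] jaw yaw 7.0 tool x [-0.009  0.009 -1.   ] width 0.0867 F [ 0.4  0.7 -0.2] q [ 0.89  0.47 -0.43  1.32  0.19  1.4   0.59]
 world d cm [-0.48 -0.34  0.9 ]  tool shift cm [-0.89 -0.52  0.27]  spin -0.0 (mod180 alt 180.0)
 shift after spin cm [-0.9  -0.52  0.28]
```

View pics/w1.png

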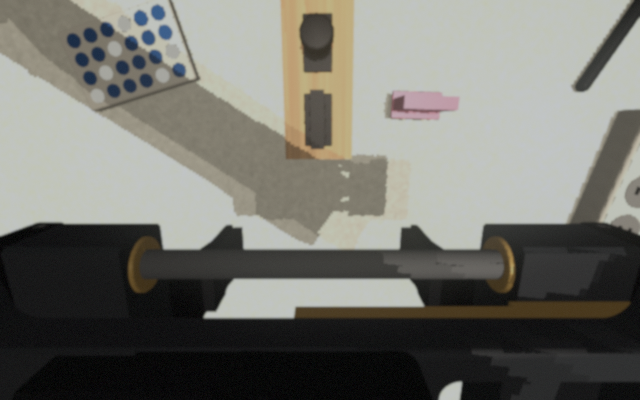

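The wrist view shows the stand running straight down the picture. The wide key is at (319,118), the next key at (317,38), and the pink one, well clear, at (422,103). I'll measure the head and flange here.

```bash
python3 - <<'E'
from h import *
from bench import r,optics
s=r.read_state();KT=cam(optics,"wrist",s)
a=cv2.imread("pics/w1.png");g=cv2.cvtColor(a,cv2.COLOR_BGR2GRAY)
m=np.zeros_like(g);m[80:158,290:350]=(g<75)[80:158,290:350]
cs,_=cv2.findContours(m,0,1);c=max(cs,key=cv2.contourArea)
print(cv2.boundingRect(c));
for z in(.05,.098):print(z,*yaw_long(cast(KT,c[:,0],z)))
for z in (.05,.098):print(proj(KT,[[.514,-.343,z]]))
cv2.imwrite("pics/w1c.png",cv2.convertScaleAbs(cv2.resize(a[70:165,270:370],(600,570),interpolation=cv2.INTER_CUBIC),alpha=1.8))
E
```

```text
(306, 135, 14, 13)
0.05 [ 0.51031464 -0.36613864] (8.008988380432129, 15.937973022460938) -37.77919387817382
0.098 [ 0.51174133 -0.36271921] (6.833826541900635, 13.599410057067871) -37.779090881347685
[[317.46169272 120.33072099]]
[[316.44355868 120.23242259]]
```

View pics/w1c.png

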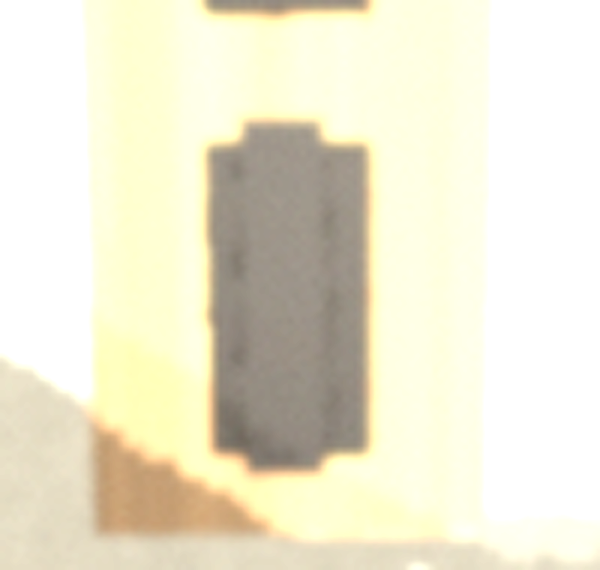

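```bash
python3 - <<'E'
from h import *
from bench import r,optics
s=r.read_state();KT=cam(optics,"wrist",s)
f=lambda q:[[270+x/6,70+y/6] for x,y in q]
print("head",*yaw_long(cast(KT,f([[243,122],[320,122],[323,470],[247,470]]),.098)))
print("flange",*yaw_long(cast(KT,f([[209,147],[368,147],[368,452],[212,452]]),.05)))
plan(s,[.515,-.343,.24],7)
E
```

```text
head [ 0.51471753 -0.34267673] (11.215482711791992, 48.795555114746094) -82.85019016265868
flange [ 0.51481494 -0.34295941] (26.917911529541016, 50.1254768371582) -83.04511594772339
t 2.45 pos [ 0.5268 -0.4086  0.2311] jaw yaw 7.0 tool x [-0.009  0.009 -1.   ] width 0.0868 F [-0.2  0.5  0.5] q [ 0.89  0.47 -0.43  1.32  0.19  1.4   0.59]
 world d cm [-1.18  6.56  0.89]  tool shift cm [-0.82 -0.38 -6.66]  spin -0.0 (mod180 alt 180.0)
 shift after spin cm [-0.89 -0.37 -6.65]
```

```bash
python3 -m inch '[{"translation":[0,-0.2,-3.3],"spin":0},{"translation":[0,-0.2,-3.35],"spin":0},{"translation":[3,0,0],"spin":0},{"translation":[3,0,0],"spin":0},{"translation":[3,0,0],"spin":0},{"translation":[0,0,0],"spin":0}]'
python3 - <<'E'
from h import *
from bench import r
plan(r.read_state(),[.5148,-.3428,.076],7)
E
```

```text
time: 3.2
ee_pos: [0.5142, -0.3401, 0.1405]
eef_rot: [0.473, 0.529, -0.473, 0.522]
ft_force: [-0.1, -0.3, 0.6]
width: 0.0874
t 3.20 pos [ 0.5142 -0.3401  0.1405] jaw yaw 6.0 tool x [-0.008  0.008 -1.   ] width 0.0874 F [-0.1 -0.3  0.6] q [ 0.87  0.43 -0.45  1.58  0.19  1.19  0.48]
 world d cm [ 0.06 -0.27 -6.45]  tool shift cm [6.44 0.08 0.33]  spin -1.0 (mod180 alt 179.0)
 shift after spin cm [6.45 0.03 0.28]
```

```bash
python3 -m inch '[{"translation":[2,0.1,0.3],"spin":-1},{"translation":[2.2,0,0],"spin":0},{"translation":[2.2,0,0],"spin":0},{"translation":[0,0,0],"spin":0}]'
python3 - <<'E'
from h import *
from bench import r,optics
plan(r.read_state(),[.5148,-.3428,.076],7)
cv2.imwrite("pics/w2.png",optics.camera("wrist")[:,:,::-1])
E
```

```text
time: 3.7
ee_pos: [0.5169, -0.3444, 0.0771]
eef_rot: [0.469, 0.531, -0.469, 0.527]
ft_force: [0.5, -0.3, -0.2]
width: 0.087
t 3.70 pos [ 0.5169 -0.3444  0.0771] jaw yaw 6.9 tool x [-0.004  0.005 -1.   ] width 0.0870 F [ 0.5 -0.3 -0.2] q [ 0.86  0.5  -0.44  1.62  0.23  1.08  0.47]
 world d cm [-0.21  0.16 -0.11]  tool shift cm [ 0.11 -0.19 -0.18]  spin -0.1 (mod180 alt 179.9)
 shift after spin cm [ 0.11 -0.19 -0.18]
```

View pics/w2.png

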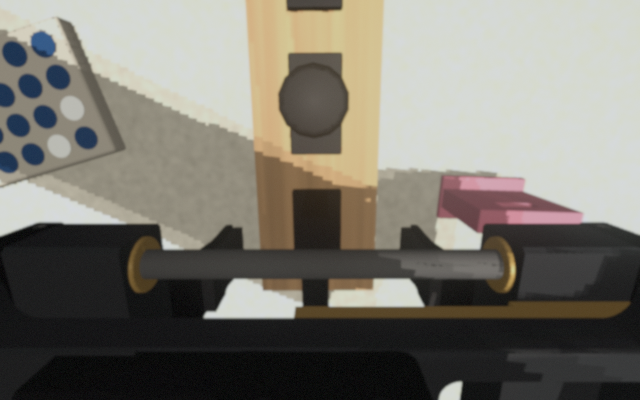

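Key centred between the fingers, and the pink one is clear to the right at (510,200). I'll make a small correction and grip.

```bash
python3 -m inch '[{"translation":[0.1,-0.2,-0.2],"spin":0},{"translation":[0,0,0],"spin":0}]'
python3 -m inch '[{"translation":[0,0,0],"spin":0},{"translation":[0,0,0],"spin":0},{"translation":[0,0,0],"spin":0},{"translation":[0,0,0],"spin":0},{"translation":[0,0,0],"spin":0},{"translation":[0,0,0],"spin":0}]' 1 35
python3 - <<'E'
from h import *
from bench import r,optics
plan(r.read_state(),[.5148,-.3428,.076],7)
E
```

```text
time: 4.0
ee_pos: [0.5164, -0.3435, 0.0796]
eef_rot: [0.47, 0.53, -0.468, 0.529]
ft_force: [0.2, -0.1, 0.8]
width: 0.0871
time: 4.75
ee_pos: [0.5169, -0.3439, 0.0808]
eef_rot: [0.47, 0.529, -0.468, 0.529]
ft_force: [1.4, 0.2, 0.1]
width: 0.035
t 4.75 pos [ 0.5169 -0.3439  0.0808] jaw yaw 6.9 tool x [ 0.002  0.001 -1.   ] width 0.0350 F [1.4 0.2 0.1] q [ 0.86  0.49 -0.44  1.63  0.23  1.07  0.47]
 world d cm [-0.21  0.11 -0.48]  tool shift cm [ 0.48 -0.2  -0.13]  spin -0.1 (mod180 alt 179.9)
 shift after spin cm [ 0.48 -0.2  -0.13]
```

```bash
python3 -m inch '[{"translation":[0.4,-0.15,-0.1],"spin":0},{"translation":[0.1,0,0],"spin":0},{"translation":[0,0,0],"spin":0},{"translation":[0,0,0],"spin":0},{"translation":[0,0,0],"spin":0}]' 1 35
python3 - <<'E'
from h import *
from bench import r,optics
plan(r.read_state(),[.5148,-.3428,.076],7)
E
```

```text
time: 5.38
ee_pos: [0.515, -0.343, 0.0753]
eef_rot: [0.47, 0.529, -0.468, 0.529]
ft_force: [-0.2, 1.3, -0.9]
width: 0.0117
t 5.38 pos [ 0.515  -0.343   0.0753] jaw yaw 6.9 tool x [ 0.002  0.001 -1.   ] width 0.0117 F [-0.2  1.3 -0.9] q [ 0.86  0.49 -0.44  1.64  0.23  1.06  0.47]
 world d cm [-0.02  0.02  0.07]  tool shift cm [-0.07 -0.02 -0.03]  spin -0.1 (mod180 alt 179.9)
 shift after spin cm [-0.07 -0.02 -0.03]
```

```bash
python3 -m inch '[{"translation":[-1.5,0,0],"spin":0},{"translation":[-2.5,0,0],"spin":0},{"translation":[-3,0,0],"spin":0},{"translation":[-3,0,0],"spin":0},{"translation":[-3,0,0],"spin":0},{"translation":[-3,0,0],"spin":0},{"translation":[0,0.5,-2.5],"spin":0},{"translation":[0,0.65,-3.5],"spin":0},{"translation":[0,0.65,-3.5],"spin":0},{"translation":[0,0.65,-3.5],"spin":0},{"translation":[0,0.65,-3.5],"spin":0},{"translation":[0,0.65,-3.5],"spin":0},{"translation":[0,0.65,-3.5],"spin":0},{"translation":[0,0.65,-3.5],"spin":0}]'
python3 - <<'E'
from h import *
from bench import r,optics
plan(r.read_state(),[.55,.187,.24],29)
cv2.imwrite("pics/s3.png",optics.camera("scene")[:,:,::-1])
E
```

```text
time: 7.12
ee_pos: [0.5291, -0.0528, 0.245]
eef_rot: [0.468, 0.53, -0.467, 0.53]
ft_force: [0.8, 0.6, -0.8]
width: 0.0122
t 7.12 pos [ 0.5291 -0.0528  0.245 ] jaw yaw 7.1 tool x [ 0.001  0.001 -1.   ] width 0.0122 F [ 0.8  0.6 -0.8] q [ 0.6   0.18 -0.65  1.67  0.11  1.33  0.05]
 world d cm [ 2.09 23.98 -0.5 ]  tool shift cm [  0.52   5.05 -23.53]  spin -21.9 (mod180 alt 158.1)
 shift after spin cm [  0.5   13.45 -19.96]
```

View pics/s3.png

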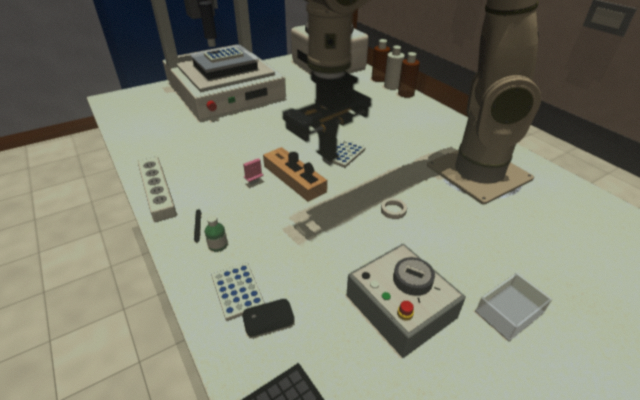

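The key is in the gripper at scene (328,140), and the stand's far pocket (278,152) is empty. Next I'll carry it to the standoff.

```bash
python3 -m inch '[{"translation":[0,0.7,-3.3],"spin":0},{"translation":[0,0.7,-3.3],"spin":0},{"translation":[0,0.7,-3.3],"spin":0},{"translation":[0,0.7,-3.3],"spin":0},{"translation":[0,0.7,-3.3],"spin":0},{"translation":[0,0.7,-3.3],"spin":0},{"translation":[0,0.7,-3.3],"spin":0},{"translation":[0,0,0],"spin":-7},{"translation":[0,0,0],"spin":-8},{"translation":[0,0,0],"spin":-7},{"translation":[0,0,0],"spin":0}]'
python3 - <<'E'
from h import *
from bench import r,optics
plan(r.read_state(),[.55,.187,.24],29)
cv2.imwrite("pics/w3.png",optics.camera("wrist")[:,:,::-1])
E
```

```text
time: 8.55
ee_pos: [0.535, 0.2081, 0.2423]
eef_rot: [0.347, 0.618, -0.349, 0.613]
ft_force: [-0.7, 0.2, -1.3]
width: 0.0119
t 8.55 pos [0.535  0.2081 0.2423] jaw yaw 31.0 tool x [-0.007  0.001 -1.   ] width 0.0119 F [-0.7  0.2 -1.3] q [ 0.25  0.34 -0.86  1.56  0.25  1.37 -0.09]
 world d cm [ 1.5  -2.11 -0.23]  tool shift cm [0.22 0.2  2.58]  spin 2.0 (mod180 alt -178.0)
 shift after spin cm [0.23 0.29 2.57]
```

View pics/w3.png

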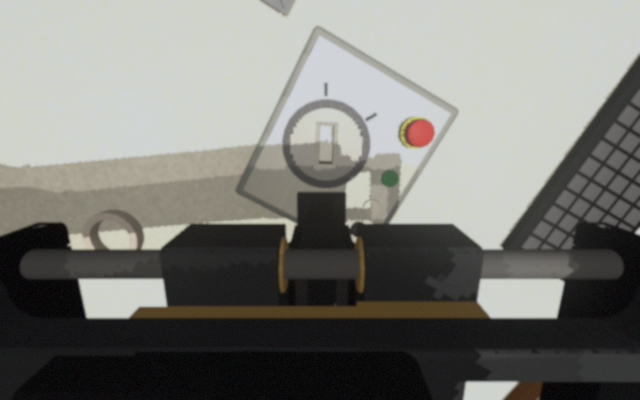

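The slot is in view at (327,143), and the held key's head shows at (321,215).

```bash
python3 - <<'E'
import cv2
a=cv2.imread("pics/w3.png")
cv2.imwrite("pics/w3c.png",cv2.convertScaleAbs(cv2.resize(a[90:240,270:385],(460,600),interpolation=cv2.INTER_CUBIC),alpha=1.5))
cv2.imwrite("pics/w3d.png",cv2.convertScaleAbs(cv2.resize(a[110:180,285:370],(680,560),interpolation=cv2.INTER_CUBIC),alpha=1.5))
E
```

```text
(no output)
```

View pics/w3d.png

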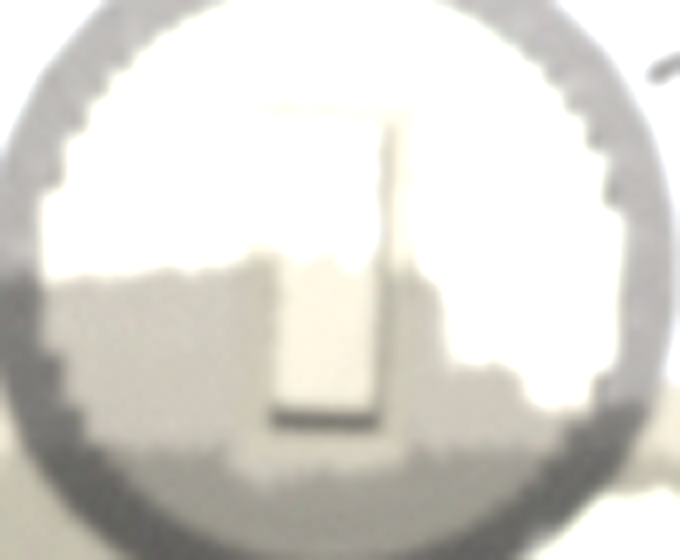

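View pics/w3c.png

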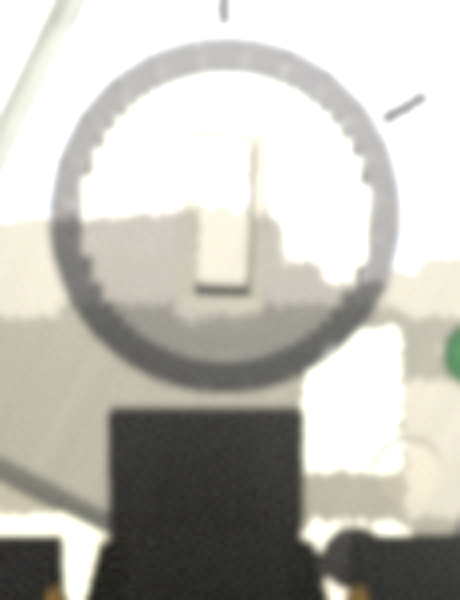

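```bash
python3 - <<'E'
import cv2
a=cv2.imread("pics/w3.png");g=cv2.cvtColor(a,cv2.COLOR_BGR2GRAY)[110:180,285:370]
g=cv2.resize(g,(680,560),interpolation=cv2.INTER_CUBIC)
g=cv2.createCLAHE(12,(4,4)).apply(g)
cv2.imwrite("pics/w3e.png",g)
E
```

```text
(no output)
```

View pics/w3e.png

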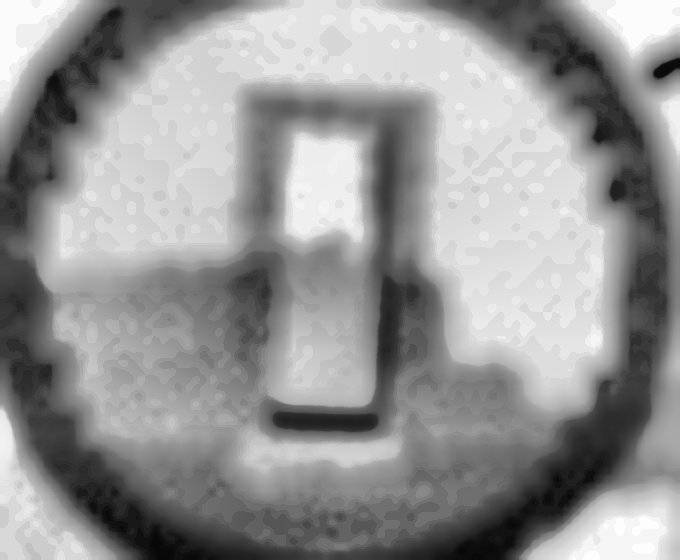

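```bash
python3 - <<'E'
from h import *
from bench import r,optics
s=r.read_state();KT=cam(optics,"wrist",s)
f=lambda q:np.array([[285+x/8,110+y/8] for x,y in q])
P=cast(KT,f([[338,95],[326,470],[330,283]]),.101);print(P, "yaw",np.rad2deg(np.arctan2(*(P[0]-P[1])[[1,0]])))
print("disc pts centre",cast(KT,f([[327,262]]),.101))
# collar outer ellipse: dark ring vs surroundings
a=cv2.imread("pics/w3.png");g=cv2.cvtColor(a,cv2.COLOR_BGR2GRAY)
c0=np.array([326.5,143.]);pts=[]
bl=cv2.GaussianBlur(g,(3,3),0).astype(float)
for t in np.deg2rad(np.arange(0,360,4)):
    rr=np.arange(30,42,.25);x=c0[0]+rr*np.cos(t);y=c0[1]+rr*np.sin(t)
    p=cv2.remap(bl.astype(np.float32),x[None].astype(np.float32),y[None].astype(np.float32),1)[0]
    d=np.diff(p);i=d[:32].argmin() # bright->dark : disc edge
    if d[i]<-4: pts.append([x[i],y[i]])
e=cv2.fitEllipse(np.array(pts,np.float32));print(len(pts),e)
P=cast(KT,pts,.101);print(cv2.minEnclosingCircle((P[:,:2]*1000).astype(np.float32)));e=cv2.fitEllipse((P[:,:2]*1000).astype(np.float32));print(e)
E
```

```text
[[0.50624971 0.26570193 0.101     ]
 [0.52689004 0.22893207 0.101     ]
 [0.51621574 0.24748777 0.101     ]] yaw 119.30716709509358
disc pts centre [[0.51470596 0.24932849 0.101     ]]
58 ((325.8616027832031, 143.25816345214844), (70.7374496459961, 71.85374450683594), 112.23099517822266)
((515.2933959960938, 248.27354431152344), 33.451114654541016)
((515.3738403320312, 248.1978759765625), (63.39543151855469, 65.18956756591797), 105.14277648925781)
```

```bash
python3 - <<'E'
from h import *
from bench import r,optics
s=r.read_state();KT=cam(optics,"wrist",s);K,T=KT
m=optics.camera_model("wrist");Tc=m["tool_from_camera"]
for dx in (.0013+.024,.0013+.029):
  for dz in(-.024,-.026,-.028): print(dx,dz,proj((K,Tc),[[dx,0,dz]]))
plan(s,[.516,.248,.24],29.3)
E
```

```text
0.0253 -0.024 [[320.91368903 197.10609141]]
0.0253 -0.026 [[320.9105804  193.65789615]]
0.0253 -0.028 [[320.90745404 190.19002393]]
0.0303 -0.024 [[320.91156567 194.97037336]]
0.0303 -0.026 [[320.90853456 191.60876351]]
0.0303 -0.028 [[320.90548661 188.22848682]]
t 8.60 pos [0.535  0.2081 0.2423] jaw yaw 31.0 tool x [-0.007  0.001 -1.   ] width 0.0120 F [-0.   0.7 -1.9] q [ 0.25  0.34 -0.86  1.56  0.25  1.37 -0.09]
 world d cm [-1.9   3.99 -0.23]  tool shift cm [ 0.25  0.43 -4.4 ]  spin 1.7 (mod180 alt -178.3)
 shift after spin cm [ 0.23  0.3  -4.41]
```

```bash
python3 -m inch '[{"translation":[0,0.3,-2.2],"spin":0.9},{"translation":[0,0.1,-2.2],"spin":0.8},{"translation":[2.2,0,0],"spin":0},{"translation":[2.2,0,0],"spin":0},{"translation":[2.2,0,0],"spin":0},{"translation":[0,0,0],"spin":0}]'
python3 - <<'E'
from h import *
from bench import r
plan(r.read_state(),[.516,.248,.165],29.3)
E
```

```text
time: 9.35
ee_pos: [0.513, 0.2503, 0.1748]
eef_rot: [0.362, 0.609, -0.364, 0.605]
ft_force: [-0.9, -1.2, 0.2]
width: 0.0121
t 9.35 pos [0.513  0.2503 0.1748] jaw yaw 28.2 tool x [-0.006 -0.    -1.   ] width 0.0121 F [-0.9 -1.2  0.2] q [ 0.16  0.38 -0.85  1.65  0.3   1.25 -0.26]
 world d cm [ 0.3  -0.23 -0.98]  tool shift cm [0.98 0.17 0.35]  spin -1.1 (mod180 alt 178.9)
 shift after spin cm [0.98 0.15 0.35]
```

```bash
python3 -m inch '[{"translation":[0.3,0.17,0.35],"spin":-1},{"translation":[0.4,0,0],"spin":0}]'
python3 - <<'E'
from h import *
from bench import r,optics
plan(r.read_state(),[.516,.248,.131],29.3)
a=optics.camera("scene")[:,:,::-1];b=optics.camera("wrist")[:,:,::-1]
o=np.vstack([cv2.resize(a[200:330,330:480],(460,400),interpolation=cv2.INTER_CUBIC),cv2.resize(b[80:230,200:430],(460,200))])
cv2.imwrite("pics/s4.png",cv2.convertScaleAbs(o,alpha=1.5))
E
```

```text
time: 9.6
ee_pos: [0.5169, 0.2483, 0.1694]
eef_rot: [0.357, 0.611, -0.358, 0.608]
ft_force: [0.3, -0.1, -0.8]
width: 0.0117
t 9.60 pos [0.5169 0.2483 0.1694] jaw yaw 29.2 tool x [-0.004  0.001 -1.   ] width 0.0117 F [ 0.3 -0.1 -0.8] q [ 0.16  0.39 -0.85  1.65  0.31  1.24 -0.24]
 world d cm [-0.09 -0.03 -3.84]  tool shift cm [ 3.84 -0.08 -0.01]  spin -0.1 (mod180 alt 179.9)
 shift after spin cm [ 3.84 -0.1  -0.02]
```

View pics/s4.png

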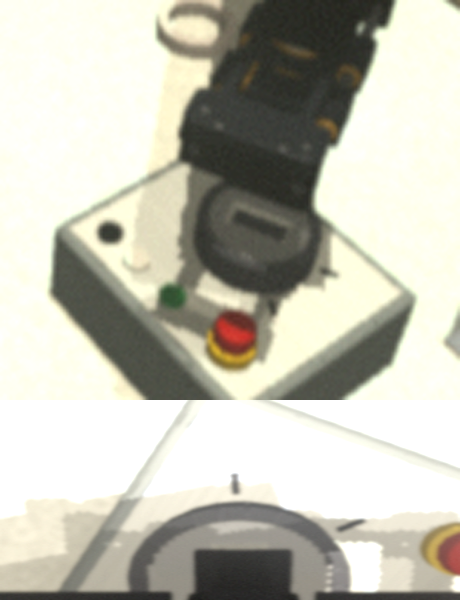

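```bash
python3 - <<'E'
from h import *
from bench import r,optics
KT=cam(optics,"scene")
P=[[.516,.248,.101],[.5169,.2483,.115],[.5169,.2483,.139],[.5169,.2483,.168]]
print((proj(KT,P)-[330,200])*[460/150,400/130])
a=optics.camera("scene")[:,:,::-1]
g=cv2.resize(a[225:310,375:455],(564,600),interpolation=cv2.INTER_CUBIC)
cv2.imwrite("pics/s5.png",cv2.convertScaleAbs(g,alpha=3,beta=0))
E
```

```text
[[259.14749387 221.32560047]
 [261.80918774 207.99193995]
 [267.77934875 182.87817335]
 [275.31333611 151.18609674]]
```

View pics/s5.png

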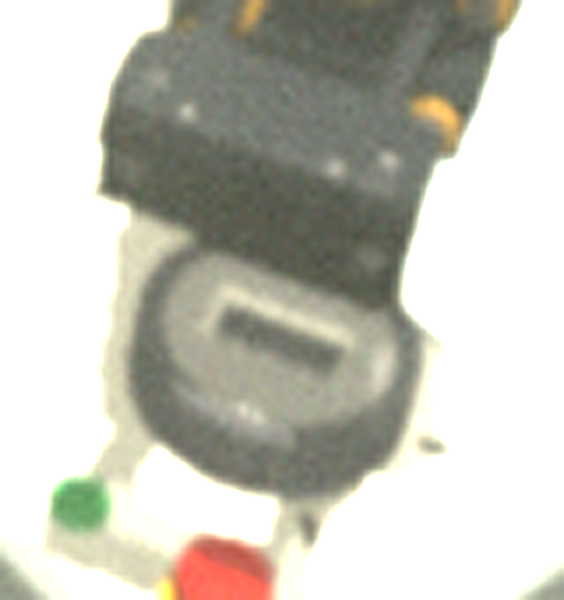

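The flange underside is where it should be, and the steel blade below it blends into the disc, so the key is over the slot. I'll lower it while watching the force.

```bash
python3 -m inch '[{"translation":[0.6,-0.1,0],"spin":0},{"translation":[0.6,0,0],"spin":0},{"translation":[0.6,0,0],"spin":0}]'
python3 - <<'E'
from h import *
from bench import r
plan(r.read_state(),[.516,.248,.131],29.3)
E
```

```text
time: 10.12
ee_pos: [0.5156, 0.2483, 0.1507]
eef_rot: [0.357, 0.611, -0.358, 0.609]
ft_force: [-0.4, 0.2, -0.9]
width: 0.0116
t 10.12 pos [0.5156 0.2483 0.1507] jaw yaw 29.2 tool x [-0.004  0.001 -1.   ] width 0.0116 F [-0.4  0.2 -0.9] q [ 0.16  0.41 -0.84  1.68  0.32  1.2  -0.25]
 world d cm [ 0.04 -0.03 -1.97]  tool shift cm [1.97 0.03 0.05]  spin -0.1 (mod180 alt 179.9)
 shift after spin cm [1.97 0.02 0.05]
```

No contact force with the tip about 5 mm below the mouth, so I'll keep going down.

```bash
python3 -m inch '[{"translation":[0.5,0,0],"spin":0},{"translation":[0.5,0,0],"spin":0},{"translation":[0.5,0,0],"spin":0}]'
python3 -m inch '[{"translation":[0.3,0,0],"spin":0},{"translation":[0.3,0,0],"spin":0}]'
python3 - <<'E'
from h import *
from bench import r
plan(r.read_state(),[.516,.248,.131],29.3)
E
```

```text
time: 10.5
ee_pos: [0.5154, 0.2483, 0.1342]
eef_rot: [0.357, 0.611, -0.358, 0.608]
ft_force: [0.4, -0.3, -0.2]
width: 0.0119
time: 10.75
ee_pos: [0.5155, 0.2484, 0.1308]
eef_rot: [0.357, 0.611, -0.359, 0.609]
ft_force: [-17.9, -12.2, 49.7]
width: 0.0119
t 10.75 pos [0.5155 0.2484 0.1308] jaw yaw 29.2 tool x [-0.004 -0.001 -1.   ] width 0.0119 F [-17.9 -12.2  49.7] q [ 0.15  0.43 -0.84  1.7   0.34  1.17 -0.27]
 world d cm [ 0.05 -0.04  0.02]  tool shift cm [-0.02  0.03  0.06]  spin -0.1 (mod180 alt 179.9)
 shift after spin cm [-0.02  0.03  0.06]
```

The flange has seated at z = 0.131, as predicted. I'll ease off the pressure and turn clockwise (+spin).

```bash
python3 -m inch '[{"translation":[-0.05,0,0],"spin":0},{"translation":[0,0,0],"spin":5},{"translation":[0,0,0],"spin":8},{"translation":[0,0,0],"spin":8}]'
python3 - <<'E'
from h import *
from bench import r
plan(r.read_state(),[.516,.248,.131],-40)
E
```

```text
time: 11.25
ee_pos: [0.515, 0.2487, 0.1324]
eef_rot: [0.464, 0.533, -0.467, 0.531]
ft_force: [0.7, -1.6, 0.3]
width: 0.0117
t 11.25 pos [0.515  0.2487 0.1324] jaw yaw 7.6 tool x [-0.004 -0.001 -1.   ] width 0.0117 F [ 0.7 -1.6  0.3] q [ 0.1   0.41 -0.77  1.7   0.3   1.16 -0.62]
 world d cm [ 0.1  -0.07 -0.14]  tool shift cm [0.14 0.09 0.08]  spin 47.6 (mod180 alt -132.4)
 shift after spin cm [ 0.14  0.13 -0.01]
```

```bash
python3 -m inch '[{"translation":[0.1,0.05,0.05],"spin":8},{"translation":[0,0,0],"spin":8},{"translation":[0,0,0],"spin":8},{"translation":[0,0,0],"spin":8}]'
python3 - <<'E'
from h import *
from bench import r
s=r.read_state();plan(s,[.516,.248,.131],-41);print(s["torque"])
E
```

```text
time: 11.75
ee_pos: [0.5154, 0.2487, 0.1316]
eef_rot: [-0.596, -0.378, 0.599, -0.378]
ft_force: [0.9, -0.4, -0.6]
width: 0.0119
t 11.75 pos [0.5154 0.2487 0.1316] jaw yaw -25.4 tool x [-0.004 -0.001 -1.   ] width 0.0119 F [ 0.9 -0.4 -0.6] q [ 0.02  0.38 -0.67  1.7   0.25  1.15 -1.16]
 world d cm [ 0.06 -0.07 -0.06]  tool shift cm [0.06 0.08 0.04]  spin 15.6 (mod180 alt -164.4)
 shift after spin cm [0.06 0.09 0.01]
[-0.08943651 -0.08971535  0.08412226]
```

```bash
python3 -m inch '[{"translation":[0,0,0],"spin":6},{"translation":[0,0,0],"spin":4},{"translation":[0,0,0],"spin":3}]'
python3 - <<'E'
from h import *
from bench import r
s=r.read_state();plan(s,[.516,.248,.131],-43);print(s["torque"])
E
```

```text
time: 12.12
ee_pos: [0.5156, 0.2486, 0.1316]
eef_rot: [-0.637, -0.305, 0.639, -0.305]
ft_force: [-1.0, 0.2, -0.1]
width: 0.0116
t 12.12 pos [0.5156 0.2486 0.1316] jaw yaw -38.9 tool x [-0.003 -0.001 -1.   ] width 0.0116 F [-1.   0.2 -0.1] q [-0.01  0.37 -0.63  1.7   0.24  1.14 -1.38]
 world d cm [ 0.04 -0.06 -0.06]  tool shift cm [0.06 0.07 0.02]  spin 4.1 (mod180 alt -175.9)
 shift after spin cm [0.06 0.07 0.02]
[-0.0888344   0.04676288 -0.00696008]
```

```bash
python3 -m inch '[{"translation":[0.05,0,0],"spin":3},{"translation":[0,0,0],"spin":3}]'
python3 - <<'E'
from h import *
from bench import r
s=r.read_state();plan(s,[.516,.248,.131],-43);print(s["torque"])
E
```

```text
time: 12.38
ee_pos: [0.5155, 0.2487, 0.1316]
eef_rot: [-0.652, -0.27, 0.654, -0.271]
ft_force: [-0.4, -1.2, -0.4]
width: 0.0121
t 12.38 pos [0.5155 0.2487 0.1316] jaw yaw -45.0 tool x [-0.002 -0.002 -1.   ] width 0.0121 F [-0.4 -1.2 -0.4] q [-0.02  0.37 -0.61  1.71  0.23  1.14 -1.48]
 world d cm [ 0.05 -0.07 -0.06]  tool shift cm [0.06 0.08 0.02]  spin -2.0 (mod180 alt 178.0)
 shift after spin cm [0.06 0.08 0.02]
[-0.28714604  0.16021519  0.90073439]
```

The torque rose to 0.9 N m at 74 degrees of turn, so the switch is at its stop. I'll release by opening partly, then look.

```bash
python3 -m inch '[{"translation":[0,0,0],"spin":-1},{"translation":[0,0,0],"spin":0},{"translation":[0,0,0],"spin":0},{"translation":[0,0,0],"spin":0},{"translation":[0,0,0],"spin":0}]' 0.55
python3 - <<'E'
from h import *
from bench import r
s=r.read_state();plan(s,[.516,.248,.131],-43);print(s["torque"])
E
```

```text
time: 13.0
ee_pos: [0.5158, 0.249, 0.1316]
eef_rot: [-0.65, -0.277, 0.651, -0.278]
ft_force: [-0.9, -0.6, -0.2]
width: 0.0387
t 13.00 pos [0.5158 0.249  0.1316] jaw yaw -43.8 tool x [-0.002 -0.001 -1.   ] width 0.0387 F [-0.9 -0.6 -0.2] q [-0.02  0.37 -0.61  1.7   0.23  1.14 -1.46]
 world d cm [ 0.02 -0.1  -0.06]  tool shift cm [0.06 0.08 0.06]  spin -0.8 (mod180 alt 179.2)
 shift after spin cm [0.06 0.08 0.06]
[0.00508187 0.01271747 0.04236236]
```

```bash
python3 -m inch '[{"translation":[-1,0,0],"spin":0},{"translation":[-2,0,0],"spin":0},{"translation":[-2.5,0,0],"spin":0},{"translation":[-2.5,0,0],"spin":0},{"translation":[-2.5,0,0],"spin":0},{"translation":[-2,0,0],"spin":0},{"translation":[0,0,2.5],"spin":0},{"translation":[0,0,2.5],"spin":0},{"translation":[0,0,2],"spin":0},{"translation":[0,0,0],"spin":0}]'
python3 - <<'E'
from h import *
from bench import r,optics
s=r.read_state();plan(s,[.516,.248,.131],-43)
W=optics.camera("wrist")[:,:,::-1];T=optics.camera("top")[:,:,::-1];S=optics.camera("scene")[:,:,::-1]
cv2.imwrite("pics/w6.png",W);cv2.imwrite("pics/t6.png",T)
o=np.hstack([cv2.resize(W[40:240,200:440],(400,333)),cv2.resize(S[220:345,335:485],(400,333),interpolation=cv2.INTER_CUBIC)])
o=np.vstack([o,cv2.resize(T[165:260,150:440],(800,262),interpolation=cv2.INTER_CUBIC)])
cv2.imwrite("pics/f6.png",cv2.convertScaleAbs(o,alpha=1.6))
E
```

```text
time: 14.25
ee_pos: [0.4666, 0.1987, 0.2679]
eef_rot: [0.651, 0.278, -0.649, 0.278]
ft_force: [0.4, 0.1, 0.5]
width: 0.0388
t 14.25 pos [0.4666 0.1987 0.2679] jaw yaw -43.7 tool x [ 0.003  0.001 -1.   ] width 0.0388 F [0.4 0.1 0.5] q [ 0.1   0.1  -0.63  1.7   0.06  1.36 -1.3 ]
 world d cm [  4.94   4.93 -13.69]  tool shift cm [13.71  0.15 -6.94]  spin -0.7 (mod180 alt 179.3)
 shift after spin cm [13.69  0.25 -6.98]
```

View pics/f6.png

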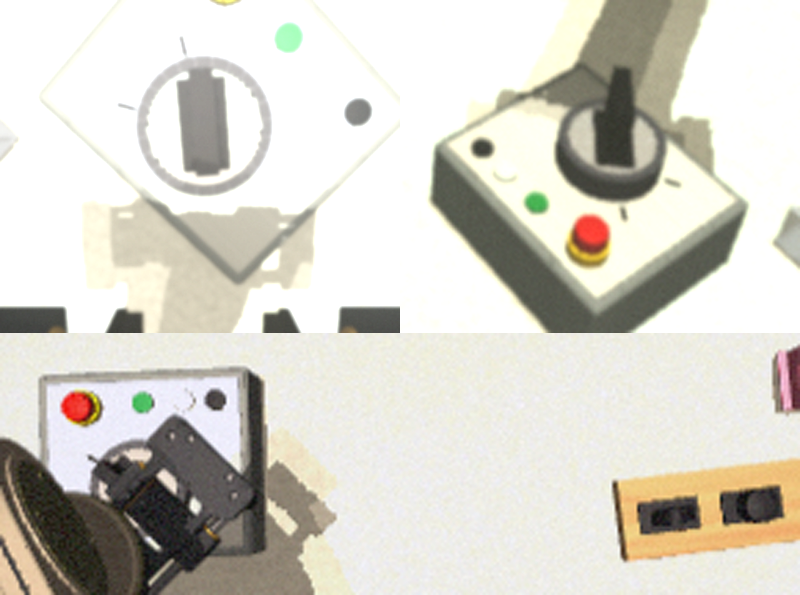

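The key stands upright in the switch in the wrist picture at (322,112) and in the scene picture at about (567,263)/(400+ crop), with its head pointing at the "on" mark. I'll do one numeric check of its position and angle.

```bash
python3 - <<'E'
from h import *
from bench import r,optics
s=r.read_state();KT=cam(optics,"wrist",s)
f=lambda q:[[200+x*.6,40+y*.6] for x,y in q]
print("flange @.106",*yaw_long(cast(KT,f([[178,80],[222,77],[228,165],[183,170]]),.106)))
print("head top @.154",*yaw_long(cast(KT,f([[190,69],[211,68],[218,174],[195,175]]),.154)))
print(s["ft_force"],s["time"],s["joint_vel"].round(3))
E
```

```text
flange @.106 [0.51689026 0.25082896] (49.611480712890625, 26.25884246826172) 50.09356307983399
head top @.154 [0.51744128 0.25053658] (49.191123962402344, 11.314018249511719) 48.93507003784179
[-0.29266766 -0.49022776  0.03609358] 14.4 [-0.005  0.013  0.     0.     0.    -0.003  0.001]
```

```bash
python3 -c "
from bench import close_job
print(close_job())"
```

```text
the job is handed in; nothing more can be done
None
```

The wide-headed key is fully down in the switch, turned clockwise to its stop and released. The job was handed in at about 14.5 s of the 48 s allowed; it gave no verdict.

- **Insertion:** I gripped the key across the 12 mm thickness and lowered it until the flange seated, with the tool at z = 0.131 m as predicted. The force at seating was about 50 N at the wrist, and I eased it off before turning.
- **Turn:** I turned the gripper about 74° until the wrist moment reached 0.9 N m, which I took as the stop. I then eased back 1° and let go.
- **Position check:** In the wrist picture, the flange and head top measure about the right size at the heights expected for a key fully home. Both are centred 2–3 mm from the slot, and they agree to under 1 mm, so the key is upright.
- **Angle check:** The key's angle is about 69–70° past the slot's starting angle. This is within the 65–75° needed to reach the stop. I could not read the switch joint itself, so "on" is inferred from the stop torque and this angle.
- **Other checks:** No last check failed or disagreed. The wrist force was near zero after release, the gripper is clear, and the pink look-alike and other keys were left alone.

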